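# Set the fume extractor's shutter to the third click and start it

## Task

The shutter of the bench fume extractor has been left a click or two open. Push its orange lever with a fingertip, without pinching it: first all the way back to the shut stop, then open to the third click counted from there and no further. Then press the green run button fully in and let it come up again, leaving everything else on the bench and on the extractor where it is.

Things in the scene. Friction and masses are not known exactly. Their poses are not given: they have to be found in the camera images.
- extractor: Fume extractor: light grey case fixed to the bench, 200 mm (its x, front to back) by 300 mm (its y), flat deck 75 mm up; turned up to 0.3 rad. Origin: centre of the underside, z up. In mm: lever slot along y at x -68, seven ticks beside it; green button at x -68, y 100; intake window with flush bars at x -42 to 78, y -118 to -36, shutter blade below. Only lever, button and tin rise above the deck.
- damper (a joint): Lever travel along the extractor's +y, m: 0 shut (stop), 0.078 fully open. A spring ball clicks in every 13 mm: first click 0.013, second 0.026, third 0.039, sixth 0.078. Some 5 to 6 N moves it out of a notch; the push fades towards half-way (6.5 mm), where it snaps ahead into the next notch by itself and is met again 6 mm on. Let go, it stays in its notch. Starts at the first or second click.
- damper_top (a point): Centre of the top of the orange lever knob, 35 mm above the deck. Knob: 26 mm along the extractor's x, 18 mm along the slide (y), from 5 to 31 mm above the deck on a thin stem, plus a 4 mm wide finger rib along x on its crown up to 35 mm. Shut, it stands at x -68, y -85 mm of the extractor.
- knob_right: The half of the orange knob on the extractor's -y side; its outer face is pushed to open. Origin on the bench level of the extractor straight below the knob's centre. Fingers pressing on both halves at once count as pinching.
- knob_left: The half of the orange knob on the extractor's +y side; its outer face is pushed to shut. Origin as for knob_right.
- run (a joint): Press of the green run button, in m: 0 up, 0.005 fully in; spring return, about 5 N holds it fully in.
- run_top (a point): Centre of the top face of the green run button, 26 mm across, 21 mm above the deck, in a round black housing 42 mm across and 12 mm high; pressed straight down.
- flux_tin: Round flux tin, 60 mm across, 20 mm high, green paste in it, standing on the extractor's deck about 100 mm behind the run button. Origin: centre of its underside. Leave it alone.
- tweezers: Steel tweezers, 140 mm long, 8 mm high, lying on the bench in front of the extractor. Origin: middle of the underside, x along them. Leave alone.
- spool: Solder spool, 54 mm across, 44 mm high, standing on the bench beyond the extractor's -y end. Origin: centre of its underside. Leave alone.
- board: Green circuit board 115 x 175 mm on 10 mm standoffs, lying on the bench at the left. Origin: below its centre on the bench. Leave alone.
- meter: Dark blue hand-held meter 150 x 78 x 34 mm lying on the bench at the right. Origin: centre of its underside. Leave alone.
- tip_cleaner: Brass-wool tip cleaner, a dark pot 72 mm across and 45 mm high, on the bench at the right. Origin: centre of its underside. Leave alone.
- driver: Screwdriver, 170 mm long, lying on the bench at the left. Leave alone.

How it is judged:
On the way, in this order (a step that is already met when the one before it is completed fails the run):
1. the lever is pushed back to the shut stop (value of joint damper below 0.003 m), for 0.1 s.
2. the lever rests in the third click (value of joint damper between 0.036 and 0.042 m and value of joint run below 0.001 m), for 0.3 s.
3. the run button is pressed in with the lever in the third click (value of joint run above 0.0038 m and value of joint damper between 0.036 and 0.042 m), for 0.05 s.
At the end, for the whole second after the job is handed in: The lever rests in the third click (joint 36 to 42 mm) and the run button has been pressed (at least 3.8 of its 5 mm) and is up again; everything else is where it was (all of step 2); the robot touches nothing.
It fails at once if the lever goes past the third click (value of joint damper above 0.0465 m).
It fails at once if the run button is pressed before the lever has reached the third click (value of joint run above 0.0025 m and value of joint damper below 0.034 m).
It fails at once if the lever's knob is pinched between the fingers (contact force between each of knob_right, knob_left and the fingers above 2 N).
It fails at once if something else is moved by over 15 mm or lifted (distance of any of flux_tin, tweezers, spool, board, meter, tip_cleaner, driver from where it was at the start of the episode above 0.015 m).
It also fails if it takes over 58 s, if anything falls off the work surface, if the arm or the gripper's body presses on something with over 40 N, if the wrist force passes 120 N, or if a joint passes its speed limit or range.

## Robot

A 6-joint arm with a two-finger parallel gripper is mounted at the origin on the work surface. World frame = base frame: x ahead of the robot, y to its left, z up, the work surface at z = 0. Lengths are in m, angles in rad, forces in N, time in s.
With the tool pointing down it reaches from about 0.375 to 0.9 m from the base axis. Payload 3.1 kg.
Tool frame: the origin (TCP) lies at the very end of the fingers, on their centre line; the grasp point (between the pads) lies 19 mm behind it (manip.grasp_offset is the distance from the TCP to the grasp point, in m); y points along the fingers, z is the direction in which the jaws open and shut, and the axes are right-handed (so a half turn about y gives the same grasp; the last joint's range is limited). The gripper opens to 85 mm and grips with 20 to 120 N. Pads are 22 mm wide; open, the fingers measure 114 mm over their backs; the gripper's body (76 mm by 85 mm) begins 54 mm behind the grasp point. The pads swing forward as they close: fully open they stand 13 mm farther back than shut.
Start: joints at [-1.492, 0.527, 1.433, -0, 1.181, -0.178], TCP at [0.159, -0.604, 0.21] pointing down, gripper open.
Joint ranges: [-3.08, 3.08], [-0.75, 2.2], [0.22, 2.44], [-1.43, 4.57], [0, 2.65], [-2.85, 2.85]. Speed limits (rad/s): [2.79, 2.79, 3.14, 3.14, 3.14, 3.14].

## Interface

Orientations are given as a unit quaternion [x, y, z, w].
In Python, from station import manip gives the robot as it stands.
- The arm moves only by the tool apply_moves, never from a script. Its argument "motion" is a list of rows, each a list of 5 numbers: the finger opening in mm, from 0 to 85.4, then the shift along the tool's x, y, z in units of 30 mm (1.0 is 30 mm), then the turn about the tool's y in units of 10 degrees (1.0 is 10 degrees). In form: [[fingers, x, y, z, twist], ...]. A call has 1 to 12 rows; each row is the pose to reach, as a shift and turn from the pose commanded when the call began, along the tool's axes at that moment; what a row does not reach only later rows make up. A row lasts 1/8 s, in which the tool goes at most 62.5 mm and 10.7 degrees, less where a joint would pass 70% of its speed; a pose out of reach is approached as far as the arm can. A call with a gripper value outside its range is refused whole. The fingers move at their own pace and stop on an object; "squeeze" is the grip in N (left out, the last holds). Time passes only in rows, so rows that repeat a pose let the fingers close. It gives the time, the measured TCP pose, the force and the opening at its end, in the units of the state.
- manip.sense(): the state, without advancing time (a new reading comes with each control period).
- manip.snapshot(name): name is "side" or "top" or "wrist"; returns the picture (420x560x3 uint8, red, green, blue); there is no depth.
- manip.get_calibration(name): a dict with "intrinsics" (3x3 intrinsics, pixels), "extrinsics" (4x4, takes a point from camera to world coordinates). Camera axes: x right, y up, looking along -z (the intrinsics and any distortion apply to the point x, -y, -z); pixel columns grow to the right and rows downward; lengths in m; the calibration is good to about 2 mm. A picture is of the moment at which its call begins: read the wrist's pose just before it. get_calibration takes no time and is no camera call; for the wrist camera it gives the pose at the moment of the call.
- manip.sign_off(): hands the job in, once; it reports no verdict.
The state is a dict: "t": time; "q": joint angles; "qd": joint speeds; "tau": joint torques, N m; "tcp_pos": TCP position; "tool_rot": TCP orientation; "force": force on the tool from outside, world axes, zero at the start; "ft_torque": the same for the moment, N m; "finger_gap": opening from 0.0 (shut) to 1.0 (fully open).
Only numpy, scipy, OpenCV 4.12 (cv2) and the standard library are available. Lean on these libraries where they do the work, as an engineer would, in place of code of your own. Each camera call takes 0.05 s, during which the arm holds its last target.

## Working session

There is one attempt and no reset: what is moved stays moved. The work goes in short steps, Python scripts to look and compute and a tool call to move; the robot and the scene stay as the last step left them, time stands still between calls to the robot, and variables do not carry over. Pictures are saved under pics/ and viewed, and the job is handed in when it is done.

Besides the shell and the picture viewer there is one more tool, called by a JSON object that holds its "method" and its "body". apply_moves: Moves the arm, as the interface text tells. Its arguments: {"type":"object","properties":{"motion":{"type":"array"},"squeeze":{"type":"number"}},"required":["motion"]}

```bash
mkdir -p pics; ls
python3 - <<'E'
from station import manip
import cv2,numpy as np
np.set_printoptions(precision=4,suppress=True)
s=manip.sense();print(s)
for n in("side","top","wrist"):
    c=manip.get_calibration(n);print(n,c)
    cv2.imwrite(f"pics/{n}0.png",manip.snapshot(n)[:,:,::-1])
E
```

```text
pics
{'t': 0.0, 'q': array([-1.4925,  0.5285,  1.434 ,  0.    ,  1.1814, -0.1785]), 'qd': array([0.001 , 0.0009, 0.0003, 0.0013, 0.0012, 0.0003]), 'tau': array([ -0.0002, -44.2352, -17.8028,  -0.0003,   0.0083,   0.    ]), 'tcp_pos': array([ 0.1587, -0.6037,  0.2087]), 'tool_rot': array([-0.0905,  0.7021, -0.7005,  0.0906]), 'force': array([-0.0866, -0.8082,  0.7368]), 'ft_torque': array([-0.0274, -0.0046,  0.0681]), 'finger_gap': 0.9979355488107515}
side {'intrinsics': array([[384.7816,   0.    , 277.9705],
       [  0.    , 384.7816, 213.6098],
       [  0.    ,   0.    ,   1.    ]]), 'extrinsics': array([[ 0.9816,  0.1244, -0.1446,  0.4341],
       [-0.1907,  0.6536, -0.7324, -0.6363],
       [ 0.0034,  0.7465,  0.6654,  0.6969],
       [ 0.    ,  0.    ,  0.    ,  1.    ]])}
top {'intrinsics': array([[506.3203,   0.    , 293.3981],
       [  0.    , 506.3203, 207.7377],
       [  0.    ,   0.    ,   1.    ]]), 'extrinsics': array([[-0.0191,  0.9899, -0.1407,  0.4163],
       [-0.9998, -0.0182,  0.0075,  0.0243],
       [ 0.0048,  0.1408,  0.99  ,  1.2955],
       [ 0.    ,  0.    ,  0.    ,  1.    ]])}
wrist {'intrinsics': array([[304.1921,   0.    , 276.2534],
       [  0.    , 304.1921, 209.0387],
       [  0.    ,   0.    ,   1.    ]]), 'extrinsics': array([[ 0.2529,  0.9141,  0.3169,  0.2395],
       [-0.9675,  0.2396,  0.0807, -0.5826],
       [-0.0022, -0.327 ,  0.945 ,  0.3726],
       [ 0.    ,  0.    ,  0.    ,  1.    ]])}
```

View pics/top0.png

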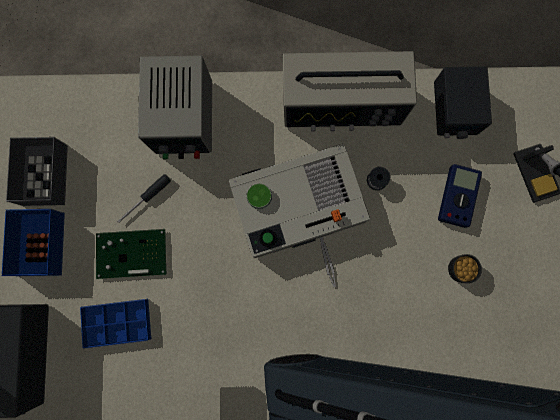

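View pics/side0.png

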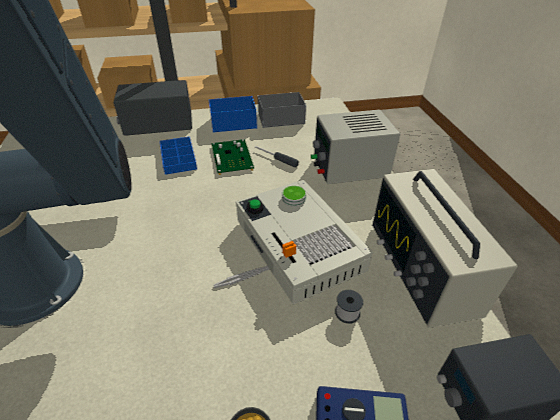

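Run:
```python
import cv2
a=cv2.imread("pics/top0.png")[80:290,130:410]
cv2.imwrite("pics/top0c.png",cv2.resize(a,None,fx=2.85,fy=2.85,interpolation=cv2.INTER_CUBIC))
```

```text
(no output)
```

View pics/top0c.png

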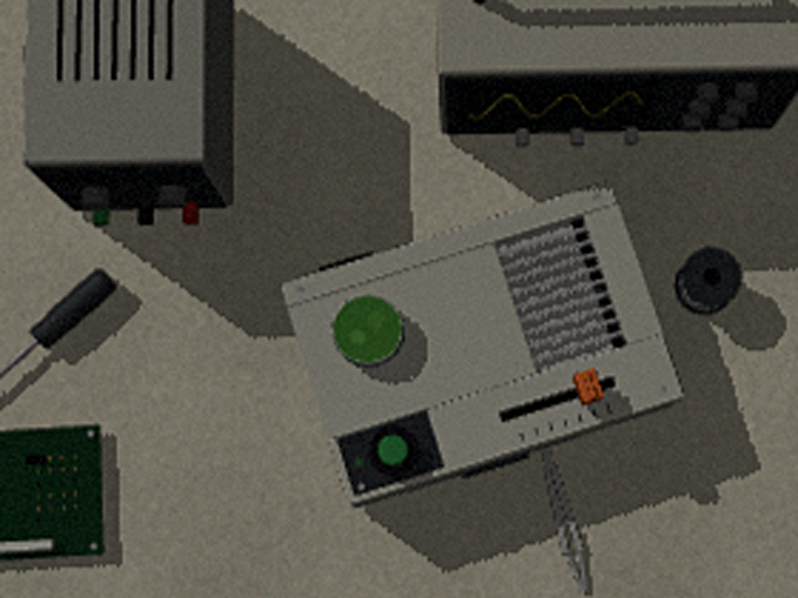

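```bash
cat > h.py <<'E'
import numpy as np,cv2
from station import manip
np.set_printoptions(precision=4,suppress=True)
def proj(c,P):
    P=np.atleast_2d(P);E=np.linalg.inv(c["extrinsics"]);p=P@E[:3,:3].T+E[:3,3]
    K=c["intrinsics"];return np.c_[K[0,2]+K[0,0]*p[:,0]/-p[:,2],K[1,2]+K[1,1]*-p[:,1]/-p[:,2]]
def ray(c,uv,z):
    K=c["intrinsics"];d=np.array([(uv[0]-K[0,2])/K[0,0],-(uv[1]-K[1,2])/K[1,1],-1]);E=c["extrinsics"]
    d=E[:3,:3]@d;o=E[:3,3];return o+d*(z-o[2])/d[2]
def toW(pose,L):
    x,y,th=pose;L=np.atleast_2d(L);c,s=np.cos(th),np.sin(th)
    return np.c_[x+c*L[:,0]-s*L[:,1],y+s*L[:,0]+c*L[:,1],L[:,2]]
E
python3 - <<'E'
from h import *
from scipy.optimize import least_squares
c=manip.get_calibration("top")
px=lambda u,v:np.array([130+u/2.85,80+v/2.85])
obs=[((-.068,.1,.096),px(392,450)),((.1,.15,.075),px(283,287)),((.1,-.15,.075),px(612,190)),((-.1,-.15,.075),px(681,396)),((-.1,.15,.075),px(355,497))]
for l,u in obs: print(l,ray(c,u,l[2]))
L=np.array([o[0] for o in obs]);U=np.array([o[1] for o in obs])
f=lambda p:(proj(c,toW(p,L))-U).ravel()
r=least_squares(f,[.5,0,.2]);print(r.x,r.fun)
k=ray(c,px(588,385),.108);print("knob",k)
th=r.x[2];R=np.array([[np.cos(th),np.sin(th)],[-np.sin(th),np.cos(th)]])
print("knob local",R@(k[:2]-r.x[:2]))
s=manip.get_calibration("side")
im=cv2.imread("pics/side0.png")
for l in list(L)+[(-.068,-.085+.013*i,.11) for i in(1,2)]:
    u=proj(s,toW(r.x,l))[0];print(l,u);cv2.circle(im,tuple(int(v*4) for v in u),4,(0,0,255),1,shift=2)
cv2.imwrite("pics/side0c.png",cv2.resize(im[170:310,220:400],None,fx=4,fy=4,interpolation=cv2.INTER_CUBIC))
E
```

```text
(-0.068, 0.1, 0.096) [0.5156 0.078  0.096 ]
(0.1, 0.15, 0.075) [0.6596 0.171  0.075 ]
(0.1, -0.15, 0.075) [ 0.7402 -0.115   0.075 ]
(-0.1, -0.15, 0.075) [ 0.5588 -0.1678  0.075 ]
(-0.1, 0.15, 0.075) [0.4783 0.1106 0.075 ]
[ 0.6094 -0.0001  0.2852] [ 0.5099 -0.1858 -0.4205 -1.4441  0.2399 -2.8857  1.8221  1.268  -2.1319
  2.9637]
knob [ 0.5656 -0.0858  0.108 ]
knob local [-0.0662 -0.0699]
[-0.068  0.1    0.096] [254.2177 202.2039]
[0.1   0.15  0.075] [303.3645 179.3222]
[ 0.1   -0.15   0.075] [372.4573 252.5782]
[-0.1   -0.15   0.075] [292.2683 286.3269]
[-0.1    0.15   0.075] [234.686  200.9505]
(-0.068, -0.07200000000000001, 0.11) [288.1207 243.8586]
(-0.068, -0.05900000000000001, 0.11) [285.2102 239.9249]
```

View pics/side0c.png

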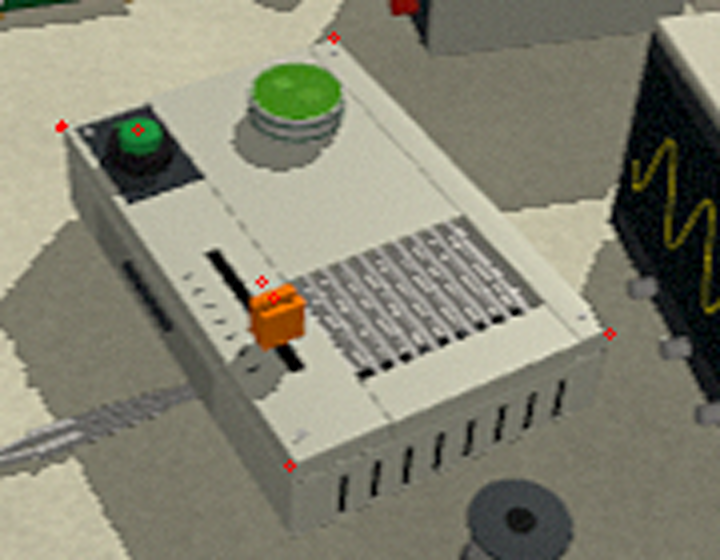

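View pics/wrist0.png

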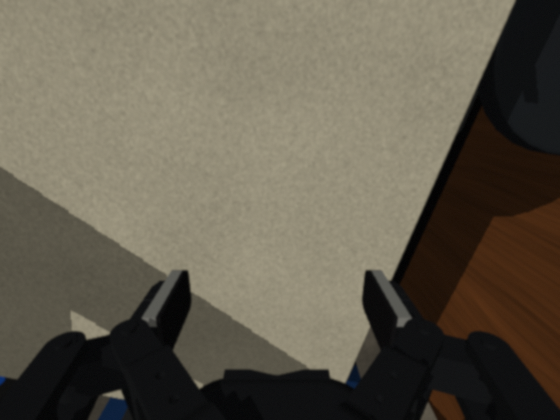

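```bash
cat >> h.py <<'E'
from scipy.spatial.transform import Rotation as Ro
POSE=np.array([0.6094,-0.0001,0.2852])
def plan(L,ang=None):
    """L local target (with z world) -> shift in tool units from current measured pose; twist"""
    s=manip.sense();R=Ro.from_quat(s["tool_rot"]).as_matrix()
    w=toW(POSE,L)[0];d=R.T@(w-s["tcp_pos"])/.03
    a=np.arctan2(R[1,0],R[0,0]);want=POSE[2]+np.pi/2
    e=(want-a+np.pi/2)%np.pi-np.pi/2
    print("t",s["t"],"tcp",s["tcp_pos"],"shift units",d,"tool-x heading",a,"needs world-z turn deg",np.degrees(e),"q",s["q"],"F",s["force"],"gap",s["finger_gap"])
    th=POSE[2];Q=np.array([[np.cos(th),np.sin(th)],[-np.sin(th),np.cos(th)]])
    print("local tcp",Q@(s["tcp_pos"][:2]-POSE[:2]),"downness",R[:,1])
E
python3 -c "
from h import *
plan((-.068,-.035,.20)); print(Ro.from_quat(manip.sense()['tool_rot']).as_matrix())
print(toW(POSE,(-.068,-.035,.2)))"
```

```text
t 0.15 tcp [ 0.1587 -0.6039  0.209 ] shift units [-17.4089   0.3275 -14.4203] tool-x heading -2.8848044840569456 needs world-z turn deg -88.37212202599093 q [-1.4925  0.5282  1.4336  0.      1.1814 -0.1785] F [-0.2736 -0.9632  0.777 ] gap 1.002279824814769
local tcp [-0.6023 -0.4526] downness [-0.0001  0.0016 -1.    ]
[[-0.9672 -0.0001  0.254 ]
 [-0.254   0.0016 -0.9672]
 [-0.0003 -1.     -0.0016]]
[[ 0.554  -0.0528  0.2   ]]
```

{"method": "apply_moves", "body": {"motion": [[0,-1.4,0,-1.2,-0.8],[0,-2.9,0,-2.4,-1.5],[0,-4.3,0,-3.6,-2.3],[0,-5.8,0,-4.8,-3.1],[0,-7.2,0,-6.0,-3.8],[0,-8.7,0,-7.2,-4.6],[0,-10.1,0,-8.4,-5.3],[0,-11.6,0,-9.6,-6.1],[0,-13.0,0,-10.8,-6.9],[0,-14.5,0,-12.0,-7.6],[0,-16.0,0,-13.2,-8.4],[0,-17.4,0,-14.4,-9.16]]}}

```text
t: 1.65
tcp_pos: [0.5549, -0.0524, 0.2096]
tool_rot: [0.567, -0.423, 0.423, -0.567]
force: [0.3, 0.1, 0.2]
finger_gap: -0.002
```

Run:
```python
from h import *
plan((-.068,-.035,.20))
for n in("wrist","top"):
    cv2.imwrite(f"pics/{n}1.png",manip.snapshot(n)[:,:,::-1])
plan((-.068,-.035,.20))
```

```text
t 1.65 tcp [ 0.5549 -0.0524  0.2096] shift units [ 0.0062  0.3187 -0.0335] tool-x heading -1.2813241394454058 needs world-z turn deg -0.24477830441500809 q [-0.2945  0.4367  1.6043 -0.0002  1.1006 -0.5838] F [0.3429 0.1305 0.2052] gap -0.0019705440259328707
local tcp [-0.067  -0.0348] downness [ 0.     -0.0002 -1.    ]
t 1.75 tcp [ 0.5564 -0.0497  0.2096] shift units [ 0.0782  0.3188 -0.107 ] tool-x heading -1.278816726351745 needs world-z turn deg -0.3884424921775788 q [-0.2902  0.4375  1.6027  0.0021  1.0998 -0.5831] F [-0.3092 -0.9187  0.1881] gap -1.9010868297652667e-05
local tcp [-0.0648 -0.0326] downness [ 0.002   0.0014 -1.    ]
```

View pics/wrist1.png

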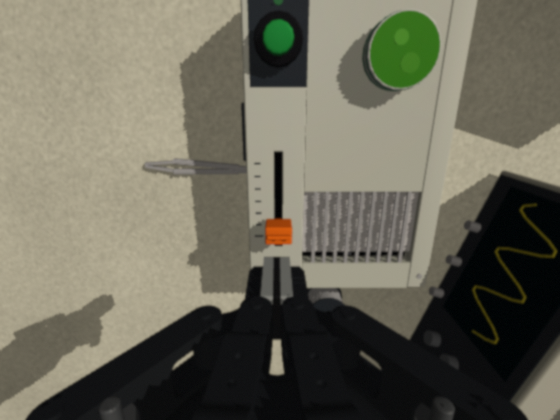

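View pics/top1.png

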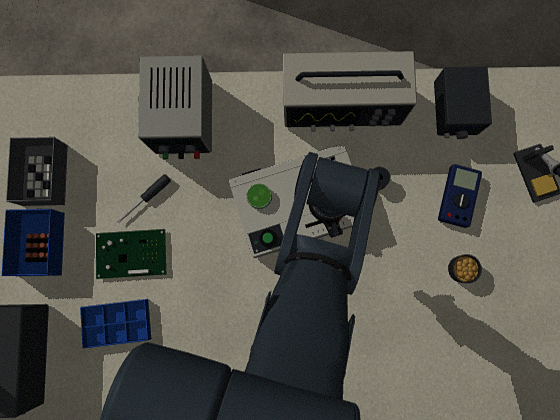

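{"method": "apply_moves", "body": {"motion": [[0,0,0,0,0],[0,0,0,0,0]]}}

```text
t: 2.0
tcp_pos: [0.5531, -0.055, 0.2095]
tool_rot: [0.566, -0.425, 0.424, -0.565]
force: [-0.0, -0.9, 0.0]
finger_gap: 0.0
```

Run:
```python
from h import *
plan((-.068,-.035,.20))
c=manip.get_calibration("wrist");print(c["extrinsics"])
im=manip.snapshot("wrist")[:,:,::-1].copy()
cv2.imwrite("pics/w2.png",im)
np.save("c2.npy",c["extrinsics"])
pts=[(-.068,.1,.096),(.1,-.15,.075),(-.1,-.15,.075),(-.1,.15,.075)]+[(-.068+a,-.072+b,.106) for a in(-.013,.013) for b in(-.009,.009)]
s=manip.sense()["tcp_pos"]
big=cv2.resize(im,None,fx=3,fy=3,interpolation=cv2.INTER_CUBIC)
for u in list(proj(c,toW(POSE,pts)))+list(proj(c,s)):
    print(u);cv2.circle(big,tuple(int(v*12+4) for v in u),12,(255,0,255),1,shift=2)
cv2.imwrite("pics/w2c.png",big[390:970,500:1300])
cv2.imwrite("pics/w2d.png",big[0:500,500:1300])
```

```text
t 2.0 tcp [ 0.5531 -0.055   0.2095] shift units [-0.0617  0.3166  0.0495] tool-x heading -1.287862542823387 needs world-z turn deg 0.12984461389741928 q [-0.3     0.4351  1.6073 -0.0004  1.1001 -0.5827] F [-0.0338 -0.8952  0.0237] gap 0.0003277128189107339
local tcp [-0.0695 -0.0368] downness [-0.001  -0.0001 -1.    ]
[[ 0.9606 -0.2626 -0.0912  0.5284]
 [ 0.278   0.9075  0.3149  0.0264]
 [ 0.     -0.3279  0.9447  0.3732]
 [ 0.      0.      0.      1.    ]]
[278.8357  35.4075]
[426.3005 287.0998]
[250.7673 287.6252]
[239.4026 -28.3027]
[265.6343 244.6376]
[265.3517 227.4627]
[292.4595 244.553 ]
[292.7249 227.3747]
[278.0472 253.9429]
```

View pics/w2c.png

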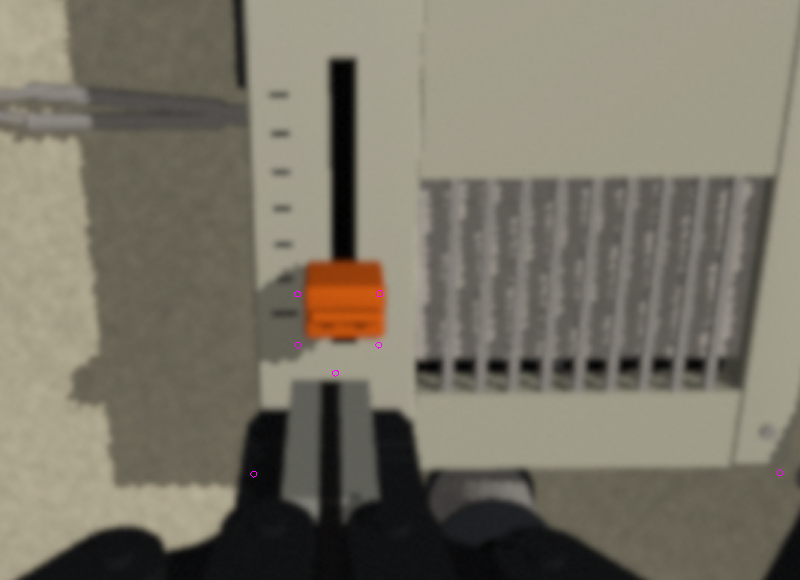

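View pics/w2d.png

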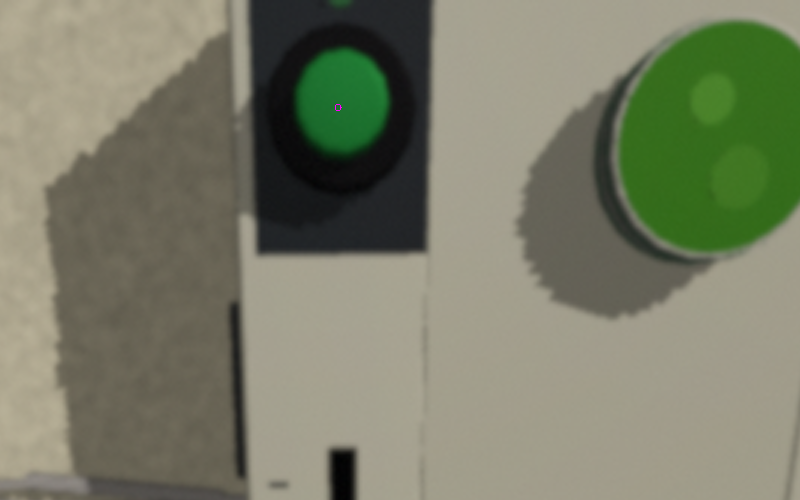

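{"method": "apply_moves", "body": {"motion": [[0,-0.1,0.5,0.05,0],[0,-0.1,1.2,0.05,0],[0,-0.1,2.0,0.05,0],[0,-0.1,2.8,0.05,0],[0,-0.1,3.5,0.05,0],[0,-0.1,4.0,0.05,0],[0,-0.1,4.0,0.05,0],[0,-0.1,4.0,0.05,0]]}}

```text
t: 3.05
tcp_pos: [0.5549, -0.051, 0.0901]
tool_rot: [-0.566, 0.424, -0.424, 0.566]
force: [-0.3, 0.6, -0.5]
finger_gap: 0.0
```

Run:
```python
from h import *
plan((-.068,-.052,.088))
im=manip.snapshot("wrist")[:,:,::-1].copy()
cv2.imwrite("pics/w3.png",im)
im=manip.snapshot("side")[:,:,::-1].copy()
cv2.imwrite("pics/s3.png",cv2.resize(im[150:320,200:420],None,fx=3.5,fy=3.5))
plan((-.068,-.052,.088))
```

```text
t 3.05 tcp [ 0.5549 -0.051   0.0901] shift units [ 0.6153  0.0707 -0.0467] tool-x heading -1.2863641153853747 needs world-z turn deg 0.04399104579268725 q [-0.2922  0.6057  1.7088  0.      0.8261 -0.5766] F [-0.2988  0.5743 -0.4703] gap 0.00037576148086522466
local tcp [-0.0666 -0.0335] downness [ 0.0009 -0.0003 -1.    ]
t 3.15 tcp [ 0.5552 -0.051   0.0905] shift units [ 0.6141  0.0853 -0.0552] tool-x heading -1.2861205010423906 needs world-z turn deg 0.03003297211086239 q [-0.292   0.605   1.7086  0.      0.8261 -0.5767] F [ 1.1426  0.3481 -0.4063] gap 2.712784334874716e-05
local tcp [-0.0663 -0.0336] downness [ 0.0018 -0.0005 -1.    ]
```

View pics/w3.png

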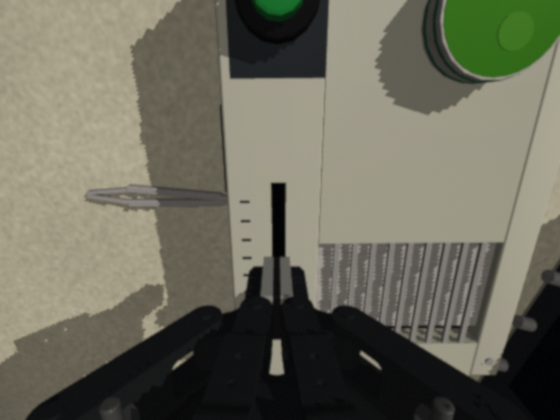

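View pics/s3.png

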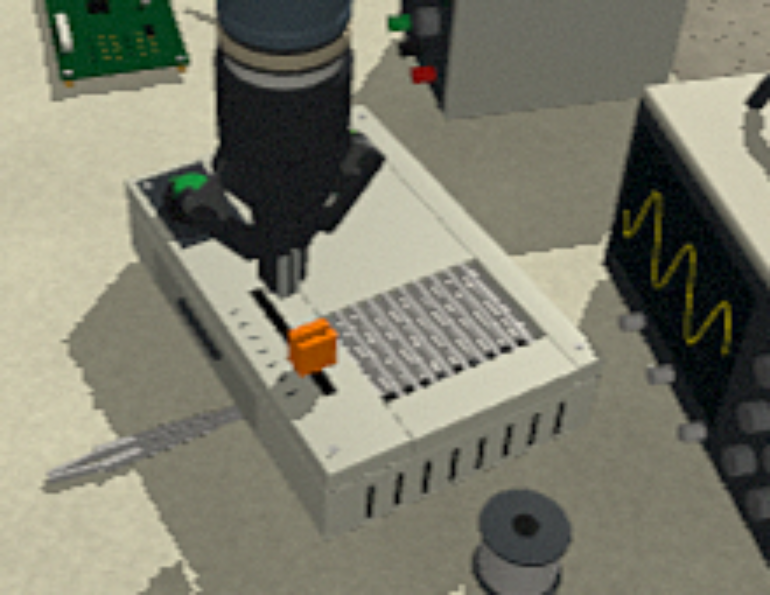

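{"method": "apply_moves", "body": {"motion": [[0,0.15,0.05,-0.05,0],[0,0.3,0.05,-0.05,0],[0,0.4,0.05,-0.05,0],[0,0.45,0.05,-0.05,0],[0,0.5,0.05,-0.05,0],[0,0.55,0.05,-0.05,0],[0,0.6,0.05,-0.05,0],[0,0.65,0.05,-0.05,0],[0,0.7,0.05,-0.05,0]]}}

```text
t: 4.28
tcp_pos: [0.559, -0.0714, 0.0882]
tool_rot: [0.566, -0.424, 0.424, -0.566]
force: [0.5, 1.4, -0.2]
finger_gap: -0.003
```

{"method": "apply_moves", "body": {"motion": [[0,0.05,0,0,0],[0,0.1,0,0,0],[0,0.1,0,0,0]]}}

```text
t: 4.65
tcp_pos: [0.5599, -0.0743, 0.0882]
tool_rot: [-0.566, 0.424, -0.424, 0.566]
force: [0.1, 0.2, -0.6]
finger_gap: 0.003
```

Run:
```python
from h import *
plan((-.068,-.065,.088))
im=manip.snapshot("side")[:,:,::-1].copy()
cv2.imwrite("pics/s4.png",cv2.resize(im[200:300,240:360],None,fx=5,fy=5))
```

```text
t 4.65 tcp [ 0.5599 -0.0743  0.0882] shift units [0.2563 0.0071 0.0129] tool-x heading -1.2862212328852043 needs world-z turn deg 0.03580448156666105 q [-0.3298  0.6164  1.69    0.      0.835  -0.6144] F [ 0.076   0.2226 -0.5709] gap 0.0030323080387896356
local tcp [-0.0684 -0.0573] downness [ 0.0001 -0.     -1.    ]
```

View pics/s4.png

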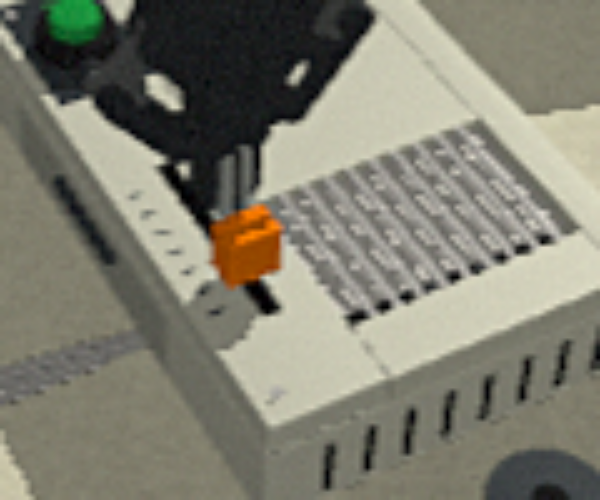

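{"method": "apply_moves", "body": {"motion": [[0,0.05,0,0,0],[0,0.05,0,0,0]]}}

```text
t: 4.95
tcp_pos: [0.5603, -0.0758, 0.0882]
tool_rot: [-0.566, 0.424, -0.424, 0.566]
force: [0.1, 0.3, -0.3]
finger_gap: 0.002
```

{"method": "apply_moves", "body": {"motion": [[0,0.05,0,0,0],[0,0.05,0,0,0]]}}

```text
t: 5.2
tcp_pos: [0.5608, -0.0772, 0.0882]
tool_rot: [-0.566, 0.424, -0.424, 0.566]
force: [-0.9, -0.9, 0.2]
finger_gap: -0.003
```

{"method": "apply_moves", "body": {"motion": [[0,0.05,0,0,0],[0,0.05,0,0,0]]}}

```text
t: 5.45
tcp_pos: [0.5608, -0.0779, 0.0882]
tool_rot: [-0.566, 0.425, -0.424, 0.566]
force: [-1.0, 3.4, 0.9]
finger_gap: 0.004
```

{"method": "apply_moves", "body": {"motion": [[0,0.05,0,0,0],[0,0.05,0,0,0]]}}

```text
t: 5.7
tcp_pos: [0.5617, -0.0803, 0.0884]
tool_rot: [0.566, -0.424, 0.424, -0.566]
force: [-0.3, 1.3, 2.9]
finger_gap: -0.001
```

Run:
```python
from h import *
plan((-.068,-.065,.088))
im=manip.snapshot("side")[:,:,::-1].copy()
cv2.imwrite("pics/s5.png",cv2.resize(im[200:300,240:360],None,fx=5,fy=5))
```

```text
t 5.7 tcp [ 0.5617 -0.0803  0.0884] shift units [0.0501 0.0149 0.0123] tool-x heading -1.285896627181959 needs world-z turn deg 0.017205944764802226 q [-0.3386  0.6185  1.6836 -0.0005  0.8389 -0.6232] F [-0.2654  1.3117  2.8582] gap -0.0005356003669441104
local tcp [-0.0684 -0.0635] downness [ 0.0004 -0.0005 -1.    ]
```

View pics/s5.png

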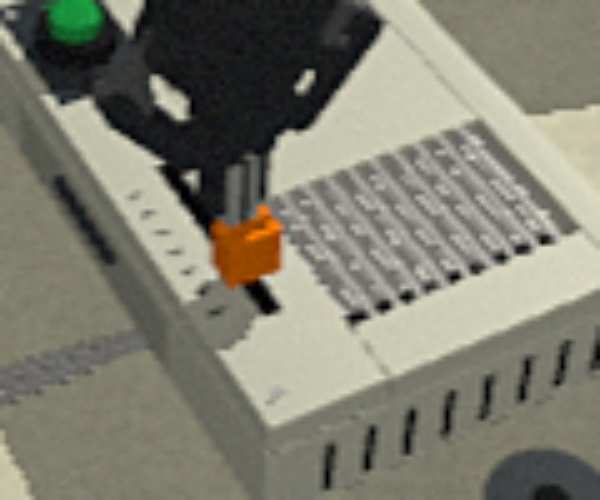

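Run:
```python
from h import *
c=manip.get_calibration("side")
print("s3 tcp",proj(c,[.5552,-.051,.0905]), "seen ~282.9,233.4")
s=manip.sense()["tcp_pos"];print("s5 tcp",proj(c,s), "z+", proj(c,s+[0,0,.02]))
for y in(-.072,-.085): print(proj(c,toW(POSE,[(-.068+a,y+b,z) for z in(.080,.106) for a in(-.013,.013) for b in(-.009,.009)])).round(1).tolist(), proj(c,toW(POSE,(-.068,y,.11))))
im=manip.snapshot("side")[:,:,::-1].copy()
b=cv2.resize(im[205:285,255:335],None,fx=7,fy=7,interpolation=cv2.INTER_CUBIC)
cv2.imwrite("pics/s6.png",b)
a=cv2.imread("pics/s4.png");
b0=cv2.imread("pics/side0.png")
cv2.imwrite("pics/s6b.png",cv2.resize(b0[205:285,255:335],None,fx=7,fy=7,interpolation=cv2.INTER_CUBIC))
w=manip.snapshot("wrist")[:,:,::-1]; cv2.imwrite("pics/w6.png",cv2.resize(w[170:350,180:400],None,fx=3.3,fy=3.3,interpolation=cv2.INTER_CUBIC))
```

```text
s3 tcp [[280.3062 238.5477]] seen ~282.9,233.4
s5 tcp [[285.8975 248.3273]] z+ [[286.0583 241.8621]]
[[284.5, 258.4], [280.6, 252.8], [295.1, 254.2], [291.1, 248.8], [284.7, 250.0], [280.7, 244.5], [295.5, 245.9], [291.4, 240.5]] [[288.1176 243.8732]]
[[287.4, 262.5], [283.4, 256.8], [298.1, 258.3], [294.0, 252.7], [287.6, 254.2], [283.5, 248.5], [298.6, 249.9], [294.4, 244.4]] [[291.0907 247.8917]]
```

View pics/s6.png

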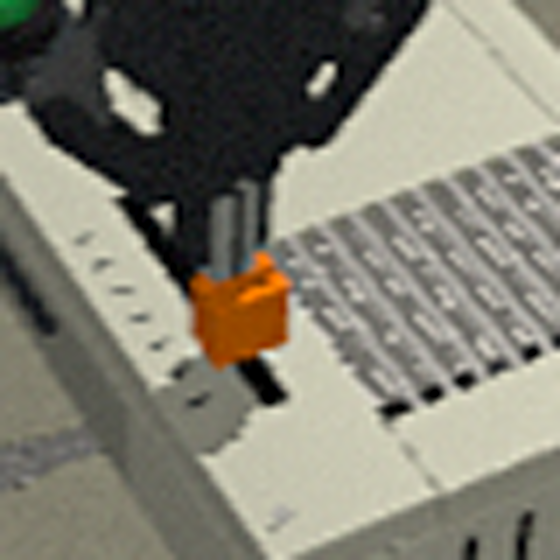

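View pics/s6b.png

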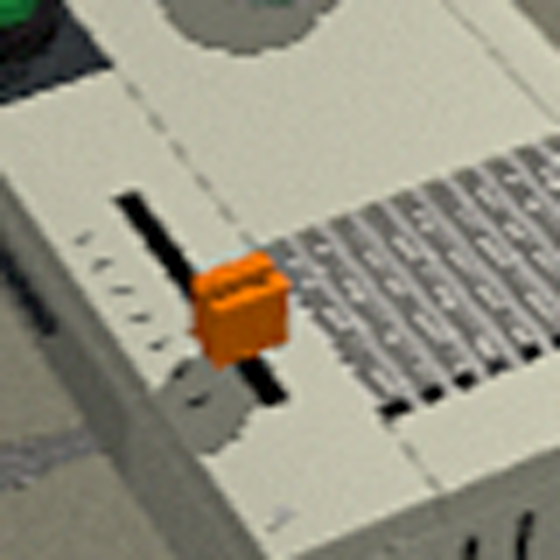

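View pics/w6.png

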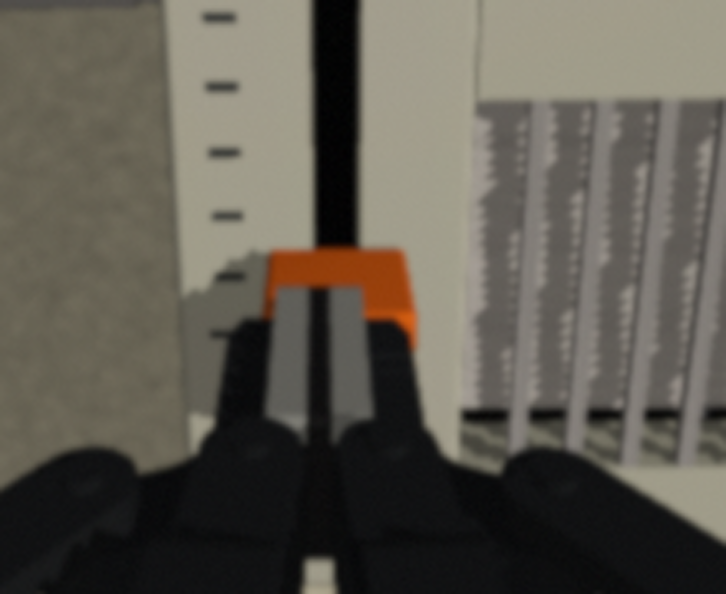

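{"method": "apply_moves", "body": {"motion": [[0,0,-0.2,0,0],[0,-0.3,-0.2,0.1,0],[0,-0.7,-0.2,0.1,0],[0,-1.0,-0.2,0.1,0],[0,-1.0,0.1,0.1,0],[0,-1.0,0.4,0.1,0],[0,-1.0,0.55,0.1,0],[0,-1.0,0.55,0.1,0]]}}

```text
t: 6.85
tcp_pos: [0.5557, -0.0505, 0.071]
tool_rot: [0.566, -0.425, 0.424, -0.566]
force: [-0.6, -0.3, 0.6]
finger_gap: 0.001
```

Run:
```python
from h import *
plan((-.068,-.052,.071))
b0=manip.snapshot("side")[:,:,::-1]
cv2.imwrite("pics/s7.png",cv2.resize(b0[205:285,255:335],None,fx=7,fy=7,interpolation=cv2.INTER_CUBIC))
```

```text
t 6.85 tcp [ 0.5557 -0.0505  0.071 ] shift units [ 0.6241 -0.0016 -0.0739] tool-x heading -1.2864713408446091 needs world-z turn deg 0.05013461206321274 q [-0.291   0.638   1.7163 -0.      0.7886 -0.5753] F [-0.5905 -0.309   0.6311] gap 0.0012829395549334903
local tcp [-0.0658 -0.0333] downness [-0.0012  0.0003 -1.    ]
```

View pics/s7.png

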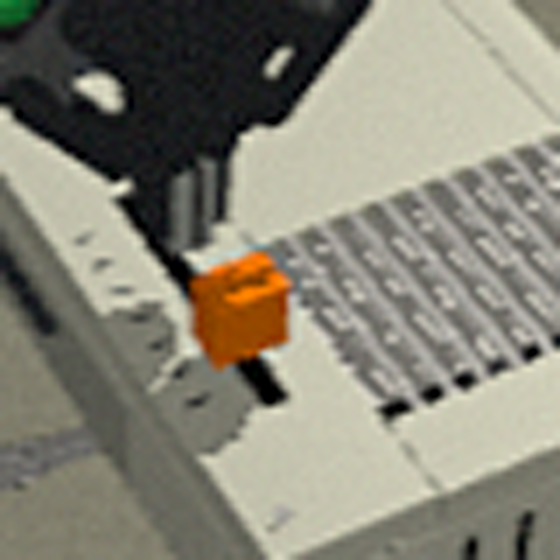

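{"method": "apply_moves", "body": {"motion": [[0,0.1,0.13,0,0],[0,0.25,0.13,0,0],[0,0.4,0.13,0,0],[0,0.45,0.13,0,0],[0,0.5,0.13,0,0],[0,0.55,0.13,0,0],[0,0.55,0.13,0,0]]}}

```text
t: 7.78
tcp_pos: [0.5607, -0.0662, 0.0679]
tool_rot: [-0.566, 0.424, -0.424, 0.566]
force: [-0.2, 0.5, 0.3]
finger_gap: 0.005
```

{"method": "apply_moves", "body": {"motion": [[0,0.05,0,0,0],[0,0.1,0,0,0]]}}

```text
t: 8.02
tcp_pos: [0.5609, -0.0677, 0.0678]
tool_rot: [-0.565, 0.425, -0.423, 0.566]
force: [-0.4, 6.3, 1.6]
finger_gap: 0.0
```

{"method": "apply_moves", "body": {"motion": [[0,0.05,0,0,0],[0,0.05,0,0,0]]}}

```text
t: 8.28
tcp_pos: [0.5615, -0.0696, 0.0678]
tool_rot: [-0.566, 0.424, -0.424, 0.566]
force: [-0.2, 3.1, 2.4]
finger_gap: 0.001
```

Run:
```python
from h import *
plan((-.068,-.065,.067))
b0=manip.snapshot("side")[:,:,::-1]
cv2.imwrite("pics/s8.png",cv2.resize(b0[205:285,255:335],None,fx=7,fy=7,interpolation=cv2.INTER_CUBIC))
```

```text
t 8.275 tcp [ 0.5615 -0.0696  0.0678] shift units [ 0.3916  0.0264 -0.083 ] tool-x heading -1.2860723439394337 needs world-z turn deg 0.027273773357854247 q [-0.3213  0.6503  1.698   0.0012  0.7943 -0.6069] F [-0.1853  3.1322  2.4471] gap 0.0014963286778298124
local tcp [-0.0655 -0.0533] downness [-0.0007  0.0012 -1.    ]
```

View pics/s8.png

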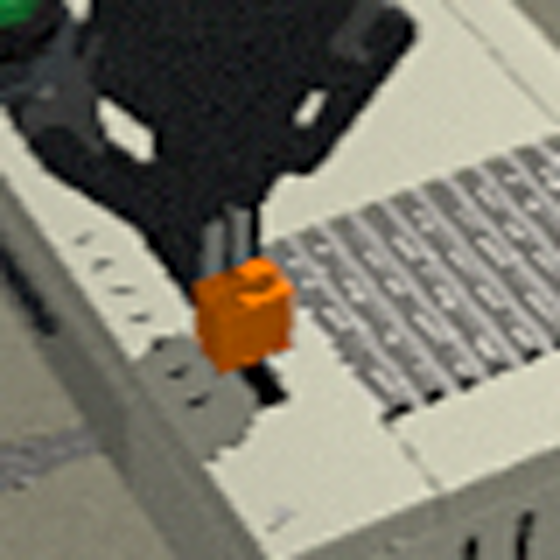

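{"method": "apply_moves", "body": {"motion": [[0,0.05,0,0,0],[0,0.1,0,0,0],[0,0.15,0,0,0],[0,0.2,0,0,0],[0,0.25,0,0,0],[0,0.3,0,0,0],[0,0.3,0,0,0]]}}

```text
t: 9.2
tcp_pos: [0.5645, -0.0793, 0.0678]
tool_rot: [-0.566, 0.424, -0.424, 0.566]
force: [0.4, 0.6, 0.1]
finger_gap: 0.002
```

{"method": "apply_moves", "body": {"motion": [[0,0.05,0,0,0],[0,0.05,0,0,0]]}}

```text
t: 9.45
tcp_pos: [0.5644, -0.0798, 0.0678]
tool_rot: [-0.566, 0.425, -0.424, 0.566]
force: [-0.4, 3.7, 1.1]
finger_gap: -0.004
```

{"method": "apply_moves", "body": {"motion": [[0,0.05,0,0,0],[0,0.05,0,0,0]]}}

```text
t: 9.7
tcp_pos: [0.5644, -0.0798, 0.0678]
tool_rot: [-0.565, 0.425, -0.423, 0.566]
force: [-0.4, 7.8, 3.5]
finger_gap: -0.002
```

Run:
```python
from h import *
plan((-.068,-.065,.067))
b0=manip.snapshot("side")[:,:,::-1]
cv2.imwrite("pics/s9.png",cv2.resize(b0[205:285,255:335],None,fx=7,fy=7,interpolation=cv2.INTER_CUBIC))
```

```text
t 9.7 tcp [ 0.5644 -0.0798  0.0678] shift units [ 0.0387  0.0269 -0.0799] tool-x heading -1.2867401328963874 needs world-z turn deg 0.06553526219675973 q [-0.338   0.6546  1.6861  0.0036  0.8036 -0.6245] F [-0.394   7.8229  3.5344] gap -0.002108964518534135
local tcp [-0.0656 -0.0638] downness [-0.0016  0.0034 -1.    ]
```

View pics/s9.png

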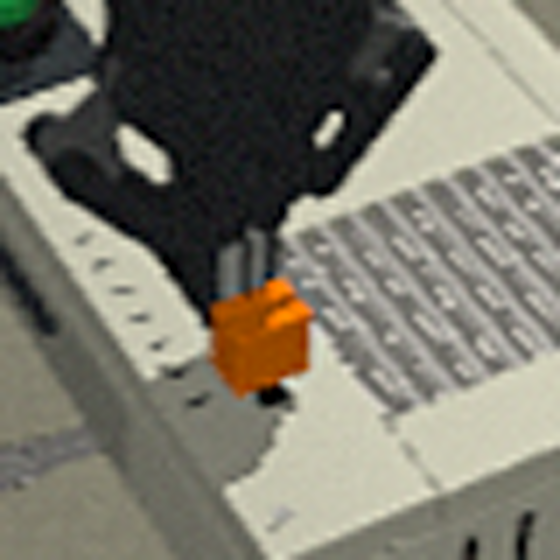

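{"method": "apply_moves", "body": {"motion": [[0,-0.3,0,0,0],[0,-0.5,-0.3,-0.05,0],[0,-0.5,-1.0,-0.05,0],[0,-0.5,-1.8,-0.05,0],[0,-0.3,-2.2,-0.05,0],[0,0.4,-2.2,-0.05,0],[0,1.1,-2.2,-0.05,0],[0,1.8,-2.2,-0.05,0],[0,2.1,-2.1,-0.05,0],[0,2.1,-1.6,-0.05,0],[0,2.1,-1.0,-0.05,0],[0,2.1,-1.0,-0.05,0]]}}

```text
t: 11.25
tcp_pos: [0.5793, -0.1414, 0.0953]
tool_rot: [0.566, -0.426, 0.422, -0.566]
force: [-0.3, -0.0, 1.6]
finger_gap: -0.002
```

Run:
```python
from h import *
plan((-.068,-.1035,.067))
b0=manip.snapshot("side")[:,:,::-1]
cv2.imwrite("pics/s10.png",cv2.resize(b0[200:300,250:350],None,fx=6,fy=6,interpolation=cv2.INTER_CUBIC))
w=manip.snapshot("wrist")[:,:,::-1]; cv2.imwrite("pics/w10.png",cv2.resize(w[100:350,180:400],None,fx=2.4,fy=2.4,interpolation=cv2.INTER_CUBIC))
plan((-.068,-.1035,.067))
```

```text
t 11.25 tcp [ 0.5793 -0.1414  0.0953] shift units [-0.7841  0.9481  0.0246] tool-x heading -1.2855709683365095 needs world-z turn deg -0.0014529326405537915 q [-0.4267  0.6398  1.5992  0.0003  0.9086 -0.7121] F [-0.2834 -0.0188  1.5534] gap -0.002295293133082261
local tcp [-0.0686 -0.1271] downness [-0.0054  0.0027 -1.    ]
t 11.35 tcp [ 0.581  -0.1422  0.0972] shift units [-0.8279  1.0089 -0.0259] tool-x heading -1.2854671438289165 needs world-z turn deg -0.007401638735608825 q [-0.4267  0.6375  1.5969  0.0001  0.9087 -0.7121] F [ 0.1063 -0.7984  0.1085] gap -0.002485203934125367
local tcp [-0.0672 -0.1284] downness [-0.0013  0.0007 -1.    ]
```

View pics/s10.png

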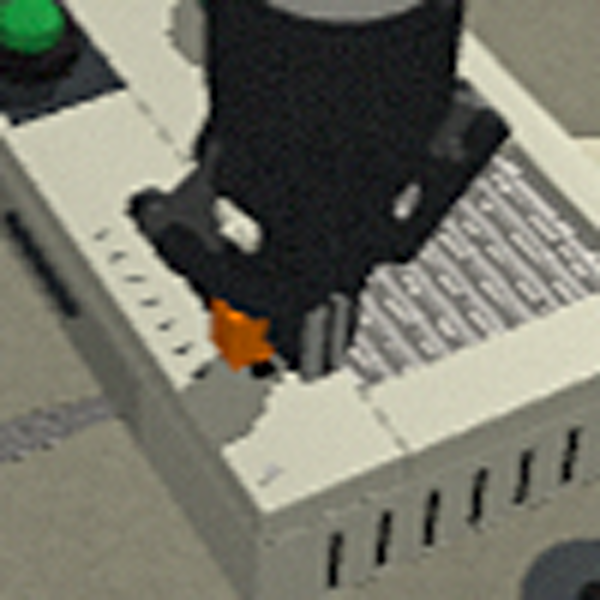

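View pics/w10.png

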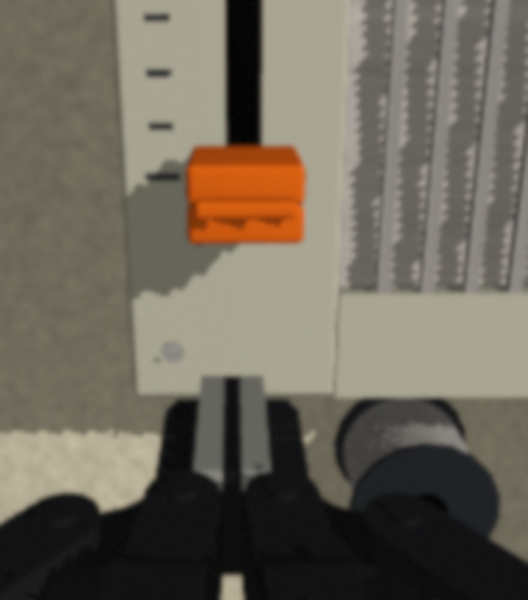

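{"method": "apply_moves", "body": {"motion": [[0,0,0.3,0.1,0],[0,0,0.7,0.1,0],[0,-0.1,0.95,0.1,0],[0,-0.25,0.95,0.1,0],[0,-0.4,0.95,0.1,0],[0,-0.5,0.95,0.1,0],[0,-0.6,0.95,0.1,0],[0,-0.65,0.95,0.1,0],[0,-0.65,0.95,0.1,0]]}}

```text
t: 12.48
tcp_pos: [0.5789, -0.1233, 0.0694]
tool_rot: [-0.566, 0.424, -0.424, 0.566]
force: [-0.7, -0.2, -1.0]
finger_gap: 0.004
```

{"method": "apply_moves", "body": {"motion": [[0,-0.05,0,0,0],[0,-0.05,0,0,0]]}}

```text
t: 12.72
tcp_pos: [0.5784, -0.1219, 0.0693]
tool_rot: [0.566, -0.424, 0.424, -0.566]
force: [0.1, 1.3, 1.2]
finger_gap: 0.0
```

{"method": "apply_moves", "body": {"motion": [[0,-0.05,0,0,0],[0,-0.05,0,0,0]]}}

```text
t: 12.98
tcp_pos: [0.578, -0.1203, 0.0693]
tool_rot: [0.566, -0.424, 0.424, -0.566]
force: [-0.3, -0.8, 0.4]
finger_gap: -0.002
```

{"method": "apply_moves", "body": {"motion": [[0,-0.05,0,0,0],[0,-0.05,0,0,0]]}}

```text
t: 13.22
tcp_pos: [0.5775, -0.1189, 0.0693]
tool_rot: [0.566, -0.424, 0.424, -0.566]
force: [0.5, -0.0, -0.6]
finger_gap: -0.004
```

Run:
```python
from h import *
plan((-.068,-.1035,.067))
b0=manip.snapshot("side")[:,:,::-1]
cv2.imwrite("pics/s11.png",cv2.resize(b0[200:300,250:350],None,fx=6,fy=6,interpolation=cv2.INTER_CUBIC))
```

```text
t 13.225 tcp [ 0.5775 -0.1189  0.0693] shift units [-0.0503  0.0759 -0.1336] tool-x heading -1.2859366054748786 needs world-z turn deg 0.019496532221237893 q [-0.3924  0.6703  1.636   0.      0.8355 -0.6772] F [ 0.4998 -0.0075 -0.6138] gap -0.003909616891897781
local tcp [-0.064 -0.105] downness [-0.0002  0.0001 -1.    ]
```

View pics/s11.png

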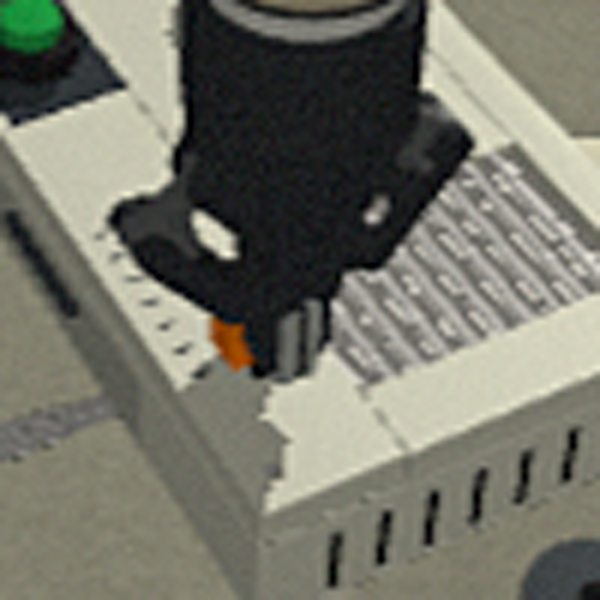

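{"method": "apply_moves", "body": {"motion": [[0,-0.05,0,-0.05,0],[0,-0.05,0,-0.05,0]]}}

```text
t: 13.52
tcp_pos: [0.5758, -0.1181, 0.0694]
tool_rot: [0.566, -0.424, 0.424, -0.566]
force: [1.0, 0.1, -0.3]
finger_gap: 0.0
```

{"method": "apply_moves", "body": {"motion": [[0,-0.05,0,0,0],[0,-0.05,0,0,0]]}}

```text
t: 13.78
tcp_pos: [0.5758, -0.1177, 0.0694]
tool_rot: [0.566, -0.423, 0.425, -0.566]
force: [0.1, -5.6, -1.9]
finger_gap: -0.004
```

{"method": "apply_moves", "body": {"motion": [[0,-0.05,0,0,0],[0,-0.05,0,0,0]]}}

```text
t: 14.02
tcp_pos: [0.5751, -0.1156, 0.0694]
tool_rot: [0.566, -0.424, 0.424, -0.566]
force: [0.5, -3.9, -0.8]
finger_gap: 0.002
```

{"method": "apply_moves", "body": {"motion": [[0,-0.05,0,0,0],[0,-0.05,0,0,0]]}}

```text
t: 14.28
tcp_pos: [0.5743, -0.1129, 0.0693]
tool_rot: [-0.566, 0.424, -0.424, 0.566]
force: [0.8, -1.0, -0.8]
finger_gap: -0.001
```

Run:
```python
from h import *
plan((-.068,-.1035,.067))
```

```text
t 14.275 tcp [ 0.5743 -0.1129  0.0693] shift units [ 0.1706  0.0773 -0.0851] tool-x heading -1.2863935068303312 needs world-z turn deg 0.045675051542511544 q [-0.3855  0.6661  1.647   0.0012  0.8293 -0.6707] F [ 0.7622 -1.012  -0.7688] gap -0.0014761130401660235
local tcp [-0.0654 -0.0984] downness [-0.0005  0.0012 -1.    ]
```

{"method": "apply_moves", "body": {"motion": [[0,-0.05,0,0,0],[0,-0.1,0,0,0],[0,-0.15,0,0,0],[0,-0.2,0,0,0],[0,-0.25,0,0,0],[0,-0.25,0,0,0]]}}

```text
t: 15.02
tcp_pos: [0.5723, -0.1063, 0.0693]
tool_rot: [-0.566, 0.424, -0.424, 0.566]
force: [-0.3, -0.2, -0.3]
finger_gap: -0.001
```

{"method": "apply_moves", "body": {"motion": [[0,-0.05,0,0,0],[0,-0.05,0,0,0]]}}

```text
t: 15.28
tcp_pos: [0.5722, -0.1055, 0.0693]
tool_rot: [0.566, -0.424, 0.424, -0.566]
force: [0.4, -1.5, -0.3]
finger_gap: 0.001
```

{"method": "apply_moves", "body": {"motion": [[0,-0.05,0,0,0],[0,-0.1,0,0,0],[0,-0.15,0,0,0],[0,-0.15,0,0,0]]}}

```text
t: 15.78
tcp_pos: [0.5706, -0.1002, 0.0693]
tool_rot: [-0.566, 0.424, -0.424, 0.566]
force: [0.2, -0.8, -0.2]
finger_gap: 0.003
```

Run:
```python
from h import *
plan((-.068,-.068,.067))
b0=manip.snapshot("side")[:,:,::-1]
cv2.imwrite("pics/s12.png",cv2.resize(b0[200:300,250:350],None,fx=6,fy=6,interpolation=cv2.INTER_CUBIC))
```

```text
t 15.775 tcp [ 0.5706 -0.1002  0.0693] shift units [-0.5725  0.0775 -0.0874] tool-x heading -1.2864607622473305 needs world-z turn deg 0.04952850308595501 q [-0.3671  0.6604  1.6627  0.001   0.819  -0.6521] F [ 0.225  -0.803  -0.2072] gap 0.003480177254514394
local tcp [-0.0654 -0.0852] downness [-0.0002  0.0009 -1.    ]
```

View pics/s12.png

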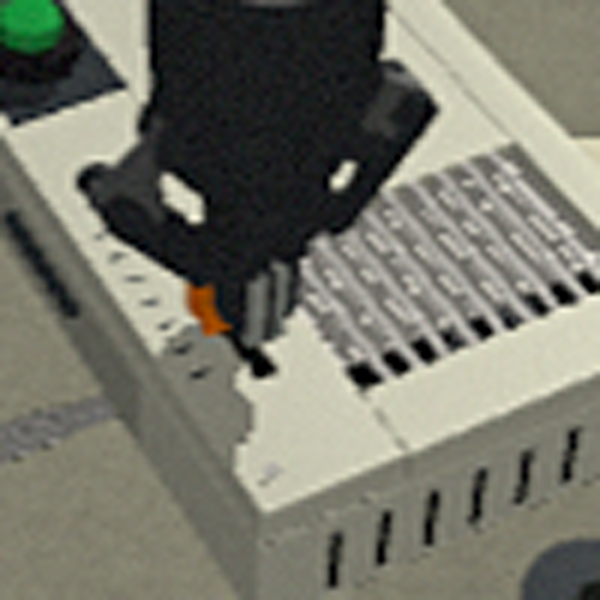

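{"method": "apply_moves", "body": {"motion": [[0,-0.05,0,0,0],[0,-0.1,0,0,0],[0,-0.15,0,0,0],[0,-0.2,0,0,0],[0,-0.2,0,0,0]]}}

```text
t: 16.45
tcp_pos: [0.5689, -0.0947, 0.0693]
tool_rot: [0.566, -0.424, 0.424, -0.566]
force: [0.0, -0.1, 0.7]
finger_gap: 0.0
```

{"method": "apply_moves", "body": {"motion": [[0,-0.05,0,0,0],[0,-0.05,0,0,0]]}}

```text
t: 16.7
tcp_pos: [0.5685, -0.0934, 0.0693]
tool_rot: [0.566, -0.424, 0.424, -0.566]
force: [-0.6, -0.4, -0.5]
finger_gap: 0.001
```

{"method": "apply_moves", "body": {"motion": [[0,-0.05,0,0,0],[0,-0.05,0,0,0]]}}

```text
t: 16.95
tcp_pos: [0.5685, -0.0929, 0.0694]
tool_rot: [0.566, -0.423, 0.424, -0.566]
force: [-0.6, -4.1, -1.0]
finger_gap: 0.001
```

Run:
```python
from h import *
plan((-.068,-.068,.067))
```

```text
t 16.95 tcp [ 0.5685 -0.0929  0.0694] shift units [-0.3199  0.0781 -0.0885] tool-x heading -1.2856870391310462 needs world-z turn deg 0.005197434011128241 q [-0.3554  0.6568  1.6722 -0.0014  0.8114 -0.6395] F [-0.593  -4.1093 -1.0421] gap 0.0008023823194773016
local tcp [-0.0653 -0.0776] downness [ 0.0007 -0.0014 -1.    ]
```

{"method": "apply_moves", "body": {"motion": [[0,-0.05,0,0,0],[0,-0.1,0,0,0],[0,-0.15,0,0,0],[0,-0.15,0,0,0]]}}

```text
t: 17.45
tcp_pos: [0.5667, -0.087, 0.0693]
tool_rot: [-0.566, 0.425, -0.424, 0.566]
force: [0.8, -1.2, 0.1]
finger_gap: 0.0
```

{"method": "apply_moves", "body": {"motion": [[0,-0.05,0,0,0],[0,-0.1,0,0,0],[0,-0.1,0,0,0],[0,-0.1,0,0,0]]}}

```text
t: 17.95
tcp_pos: [0.566, -0.0847, 0.0693]
tool_rot: [-0.566, 0.424, -0.424, 0.566]
force: [0.8, -0.9, -0.3]
finger_gap: -0.0
```

Run:
```python
from h import *
plan((-.068,-.068,.067))
b0=manip.snapshot("side")[:,:,::-1]
cv2.imwrite("pics/s13.png",cv2.resize(b0[200:300,250:350],None,fx=6,fy=6,interpolation=cv2.INTER_CUBIC))
```

```text
t 17.95 tcp [ 0.566  -0.0847  0.0693] shift units [-0.0316  0.0764 -0.0855] tool-x heading -1.2859910900563052 needs world-z turn deg 0.022618268785540914 q [-0.3438  0.6537  1.6811  0.0002  0.807  -0.6287] F [ 0.8177 -0.9323 -0.2672] gap -0.00015821567595372977
local tcp [-0.0654 -0.0689] downness [-0.0002  0.0002 -1.    ]
```

View pics/s13.png

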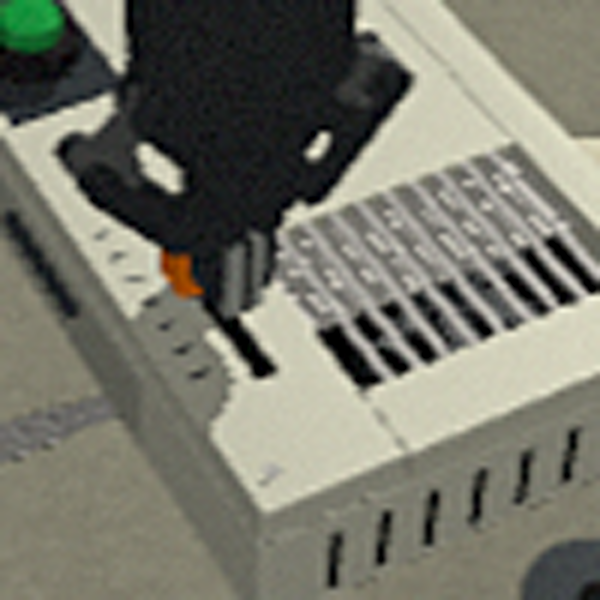

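{"method": "apply_moves", "body": {"motion": [[0,0.2,0,0,0],[0,0.6,0,0,0],[0,1.0,-0.4,0,0],[0,1.4,-1.0,0,0],[0,1.6,-1.7,0,0],[0,1.6,-2.2,0,0],[0,1.6,-2.2,0,0]]}}

```text
t: 18.88
tcp_pos: [0.5805, -0.1316, 0.137]
tool_rot: [-0.565, 0.423, -0.425, 0.566]
force: [0.4, 0.0, -0.6]
finger_gap: -0.001
```

Run:
```python
from h import *
plan((-.068,.1015,.13))
b0=manip.snapshot("side")[:,:,::-1]
cv2.imwrite("pics/s14.png",cv2.resize(b0[190:300,235:355],None,fx=5,fy=5,interpolation=cv2.INTER_CUBIC))
w=manip.snapshot("wrist")[:,:,::-1]; cv2.imwrite("pics/w14.png",w)
```

```text
t 18.875 tcp [ 0.5805 -0.1316  0.137 ] shift units [-7.3187  0.217  -0.1156] tool-x heading -1.2864595380468256 needs world-z turn deg 0.04945836156371712 q [-0.4106  0.5767  1.5806  0.0001  0.981  -0.695 ] F [ 0.395   0.0179 -0.5913] gap -0.0013787959843923673
local tcp [-0.0647 -0.1181] downness [ 0.0031 -0.0012 -1.    ]
```

View pics/s14.png

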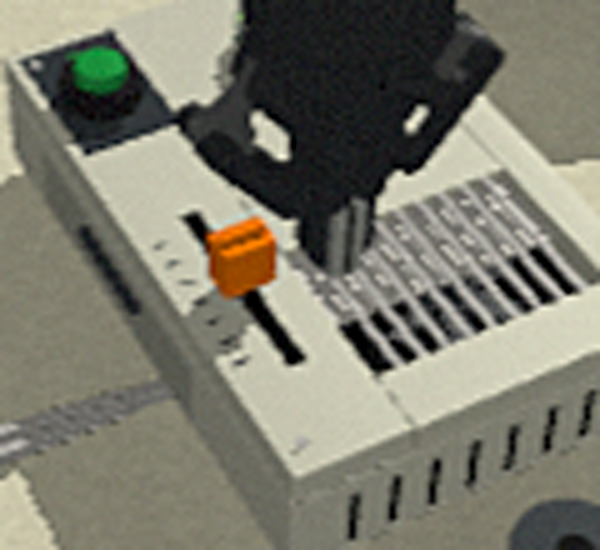

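View pics/w14.png

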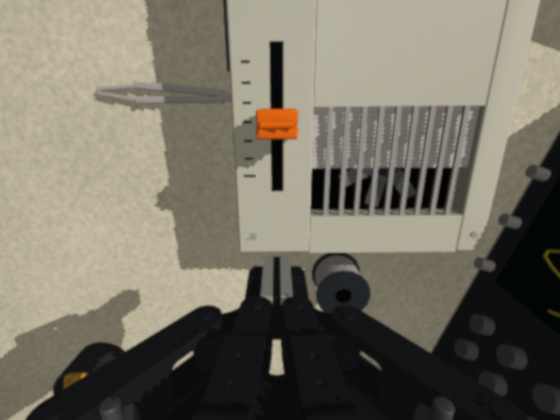

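{"method": "apply_moves", "body": {"motion": [[0,-0.8,0,-0.05,0],[0,-1.8,0,-0.05,0],[0,-2.8,0,-0.05,0],[0,-3.8,0,-0.05,0],[0,-4.8,0,-0.05,0],[0,-5.8,0,-0.05,0],[0,-6.7,0,-0.05,0],[0,-7.1,0,-0.05,0],[0,-7.3,0,-0.05,0],[0,-7.3,0,-0.05,0],[0,-7.3,0,-0.05,0]]}}

```text
t: 20.35
tcp_pos: [0.517, 0.0782, 0.1353]
tool_rot: [-0.566, 0.424, -0.424, 0.566]
force: [0.1, 0.8, -0.3]
finger_gap: -0.001
```

{"method": "apply_moves", "body": {"motion": [[0,0,0.3,0,0],[0,0,0.7,0,0],[0,0,1.0,0,0],[0,0,1.2,0,0],[0,0,1.3,0,0],[0,0,1.3,0,0],[0,0,1.3,0,0]]}}

```text
t: 21.22
tcp_pos: [0.5169, 0.0788, 0.0966]
tool_rot: [-0.566, 0.424, -0.424, 0.566]
force: [0.4, -0.4, -0.5]
finger_gap: -0.002
```

Run:
```python
from h import *
plan((-.066,.1015,.075))
b0=manip.snapshot("side")[:,:,::-1]
cv2.imwrite("pics/s15.png",cv2.resize(b0[150:270,225:325],None,fx=5,fy=5,interpolation=cv2.INTER_CUBIC))
w=manip.snapshot("wrist")[:,:,::-1]; cv2.imwrite("pics/w15.png",w)
print(proj(manip.get_calibration("side"),toW(POSE,[(-.068,-.0845+.013*i,.110) for i in(2,3,4)])))
```

```text
t 21.225 tcp [0.5169 0.0788 0.0966] shift units [0.0095 0.7187 0.0195] tool-x heading -1.2860114742951307 needs world-z turn deg 0.02378619963884464 q [-0.0626  0.5617  1.7911  0.      0.7882 -0.3474] F [ 0.3885 -0.3952 -0.5463] gap -0.0015894983670365315
local tcp [-0.0666  0.1018] downness [ 0.0006 -0.     -1.    ]
[[285.0963 239.7896]
 [282.2485 235.9405]
 [279.4593 232.1706]]
```

View pics/s15.png

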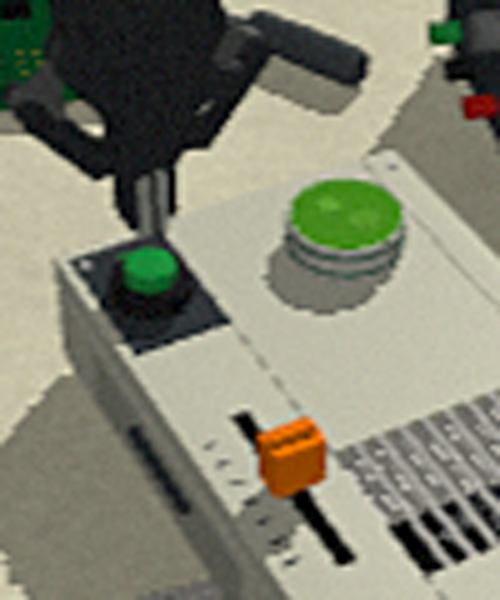

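View pics/w15.png

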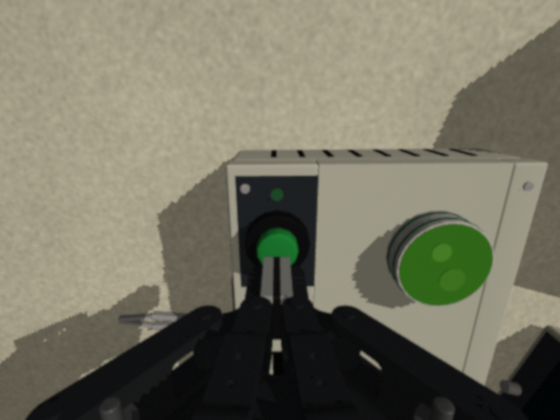

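{"method": "apply_moves", "body": {"motion": [[0,0,0.2,0,0],[0,0,0.35,0,0],[0,0,0.45,0,0],[0,0,0.5,0,0],[0,0,0.55,0,0],[0,0,0.55,0,0]]}}

```text
t: 22.08
tcp_pos: [0.5166, 0.0788, 0.0797]
tool_rot: [0.566, -0.424, 0.424, -0.566]
force: [0.0, -0.2, -0.3]
finger_gap: 0.001
```

{"method": "apply_moves", "body": {"motion": [[0,0,0.05,0,0],[0,0,0.1,0,0],[0,0,0.1,0,0]]}}

```text
t: 22.45
tcp_pos: [0.5165, 0.0788, 0.0767]
tool_rot: [0.566, -0.424, 0.424, -0.566]
force: [-0.5, 0.0, 0.1]
finger_gap: 0.001
```

{"method": "apply_moves", "body": {"motion": [[0,0,0.05,0,0],[0,0,0.05,0,0]]}}

```text
t: 22.7
tcp_pos: [0.5165, 0.0788, 0.0752]
tool_rot: [0.566, -0.424, 0.424, -0.566]
force: [-0.3, -0.5, 0.5]
finger_gap: -0.003
```

{"method": "apply_moves", "body": {"motion": [[0,0,0.05,0,0],[0,0,0.05,0,0]]}}

```text
t: 22.95
tcp_pos: [0.5167, 0.0788, 0.0739]
tool_rot: [-0.566, 0.424, -0.424, 0.566]
force: [-0.4, 0.1, 2.0]
finger_gap: 0.002
```

Contact at TCP z about 0.075. Press on.

{"method": "apply_moves", "body": {"motion": [[0,0,0.05,0,0],[0,0,0.1,0,0],[0,0,0.1,0,0]]}}

```text
t: 23.32
tcp_pos: [0.5168, 0.0788, 0.0709]
tool_rot: [-0.566, 0.424, -0.424, 0.566]
force: [-0.1, 0.1, 3.7]
finger_gap: 0.001
```

{"method": "apply_moves", "body": {"motion": [[0,0,0.05,0,0],[0,0,0.05,0,0]]}}

```text
t: 23.58
tcp_pos: [0.5168, 0.0788, 0.0695]
tool_rot: [-0.566, 0.424, -0.424, 0.566]
force: [-0.3, -0.1, 4.4]
finger_gap: -0.001
```

{"method": "apply_moves", "body": {"motion": [[0,0,0.05,0,0],[0,0,0.05,0,0]]}}

```text
t: 23.82
tcp_pos: [0.5168, 0.0788, 0.0693]
tool_rot: [-0.566, 0.424, -0.424, 0.566]
force: [-3.3, 0.6, 15.2]
finger_gap: 0.001
```

Run:
```python
from h import *
plan((-.066,.1015,.070))
```

```text
t 23.825 tcp [0.5168 0.0788 0.0693] shift units [ 0.0091 -0.0234  0.0225] tool-x heading -1.2859211861738613 needs world-z turn deg 0.0186130713499535 q [-0.0626  0.6089  1.808  -0.0001  0.7238 -0.3474] F [-3.2848  0.5782 15.1675] gap 0.0009449076614761629
local tcp [-0.0667  0.1018] downness [ 0.0009 -0.0001 -1.    ]
```

Button is bottomed (15 N against the stop, travel about 5.5 mm). Lift off.

{"method": "apply_moves", "body": {"motion": [[0,0,-0.1,0,0],[0,0,-0.3,0,0],[0,0,-0.8,0,0],[0,0,-1.6,0,0],[0,0,-2.8,0,0],[0,0,-4.2,0,0],[0,0,-5.0,0,0],[0,0,-5.0,0,0],[0,0,-5.0,0,0]]}}

```text
t: 24.95
tcp_pos: [0.5157, 0.0788, 0.2171]
tool_rot: [0.566, -0.425, 0.423, -0.566]
force: [0.9, 0.1, 0.5]
finger_gap: -0.006
```

Run:
```python
from h import *
plan((-.066,.1015,.070))
b0=manip.snapshot("side")[:,:,::-1]
cv2.imwrite("pics/s16.png",cv2.resize(b0[150:270,225:385],None,fx=5,fy=5,interpolation=cv2.INTER_CUBIC))
w=manip.snapshot("wrist")[:,:,::-1]; cv2.imwrite("pics/w16.png",w)
```

```text
t 24.95 tcp [0.5157 0.0788 0.2171] shift units [0.0233 4.9042 0.0648] tool-x heading -1.2860850406645743 needs world-z turn deg 0.02800124212204787 q [-0.0627  0.3801  1.6799 -0.      1.0833 -0.3474] F [0.8523 0.0725 0.5096] gap -0.005637500924508576
local tcp [-0.0677  0.1021] downness [-0.0017  0.0001 -1.    ]
```

View pics/s16.png

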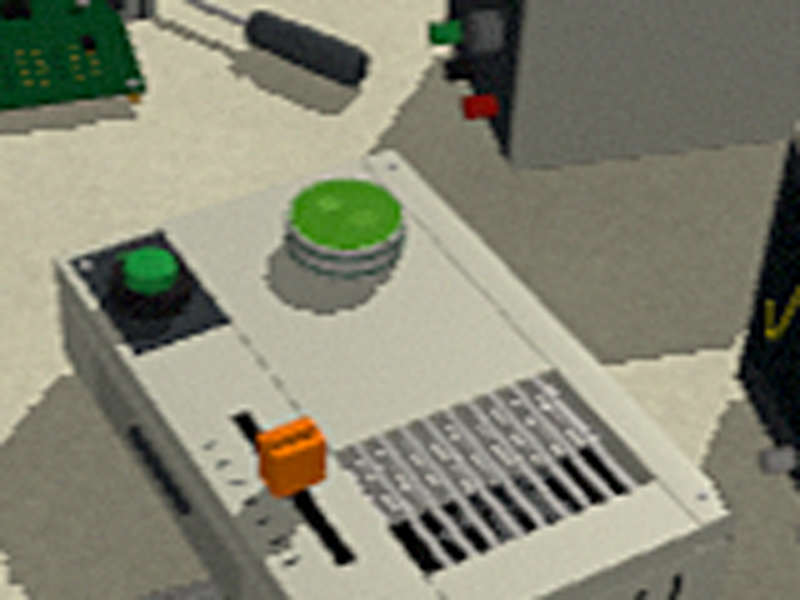

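View pics/w16.png

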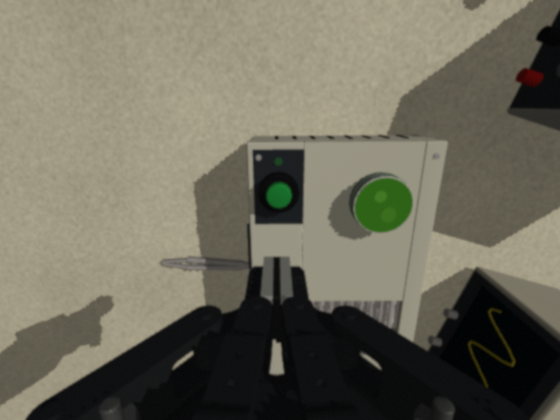

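Run:
```python
from h import *
manip.sign_off(); s=manip.sense(); print(s["t"],s["force"])
```

```text
the job is handed in; nothing more can be done
the job is handed in; nothing more can be done
```

I pushed the lever back to the shut stop with closed fingertips, then opened it to the third click. After that I pressed the green button fully in, let it up, and handed the job in at about 25 s of the 58 s. No verdict is reported.

- **Shut stop:** the force rose to about 8 N with no further movement.
- **Third click:** the lever met the finger again at the expected spacings. In the wrist picture it stands at the fourth of the seven ticks, which is the third click. In the side picture the knob is about 1.8 pixels from the predicted third-click spot. It was off by about the same amount at the first click, so the two agree.
- **Button:** it bottomed out at about 15 N, after roughly 5.5 mm of travel. In the last side picture it looks the same as before the press, so it is up again.
- **Other items:** I saw no change in the flux tin, tweezers or driver handle in the last pictures, and the spool was in place just before the press. I did not check the meter, tip cleaner or whole board at the end. The arm is clear of everything, with the TCP at z 0.217.

**Disagreement:** the real fingertips sit about 20 mm above the reported TCP when the gripper is shut. My first push therefore slid over the top of the knob with about 3 N and did not move it. I saw this in the side picture, lowered the tool and pushed again.

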